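# Slide the display tray under its stand

### The arm

A 6-joint arm with a two-finger parallel gripper is mounted at the origin on the work surface. World frame = base frame: x ahead of the robot, y to its left, z up, the work surface at z = 0. Lengths are in m, angles in degrees, forces in N, time in s.
With the tool pointing down it reaches from about 0.25 to 0.725 m from the base axis. Payload 9.7 kg.
Tool frame: the origin (TCP) lies at the very end of the fingers, on their centre line; the grasp point (between the pads) lies 19 mm behind it; z points along the fingers, y is the line along which they close (so a half turn about z gives the same grasp; the last joint's range is limited). The gripper opens to 85 mm and grips with 20 to 120 N. Pads are 22 mm wide; open, the fingers measure 114 mm over their backs; the gripper's body (76 mm by 85 mm) begins 54 mm behind the grasp point. The pads swing forward as they close: fully open they stand 13 mm farther back than shut.
Start: joints at [-75.745, 4.979, 10.078, 95.1, 0, 90], TCP at [0.135, -0.533, 0.231] pointing down, gripper open.
Joint ranges: [-179.16, 179.16], [-48.56, 103.87], [-65.8, 70.77], [-126.05, 130.52], [-82.76, 87.17], [-180, 180]. Speed limits (degrees/s): [127.2, 127.2, 147.25, 180, 180, 180].

### API

Orientations are given as [roll, pitch, yaw] about the fixed x, y, z axes, in that order (R = Rz(yaw) Ry(pitch) Rx(roll)).
In Python, from workcell import telemetry, optics, workorder gives the robot as it stands.
- The arm moves only by the shell command python3 -m handwheel 'ROWS' [FORCE]. ROWS is JSON, a list of rows, each an object of numbers: "tx", "ty", "tz": the shift along the tool's x, y, z in m; "ax", "ay", "az": the turn, a rotation vector about the tool's x, y, z in degrees; "jaw": the gripper command: -1 is shut, 1 is fully open, values between are in proportion. A call has exactly 10 rows; each row shifts and turns the commanded pose from where the row before left it, along the tool's axes as they then stand; what a row does not reach is not made up. A row lasts 1/8 s, in which the tool goes at most 62.5 mm and 10.7 degrees, less where a joint would pass 70% of its speed; a pose out of reach is approached as far as the arm can. A call is refused whole if a number of a shift passes 0.0625 or a number of a turn 10.7, either way. A call with a gripper value outside its range is refused whole. The fingers move at their own pace and stop on an object; FORCE is the grip in N (left out, the last holds). Time passes only in rows, so rows that do not move let the fingers close, or fill a call up. It gives the time, the measured TCP pose, the force, the opening and the grip force at its end, in the units of the state.
- telemetry.get_obs(): the state, without advancing time (a new reading comes with each control period).
- optics.camera(name): name is "scene" or "top"; returns a dict with "color" (400x640x3 uint8, red, green, blue), "K" (3x3 intrinsics, pixels), "k1" (the pictures are not rectified: a ray, as slopes to the right and down, at radius r is drawn at 1 + k1 r^2 times it, then the intrinsics apply), "extrinsics" (4x4, takes a point from camera to world coordinates). Camera axes: x right, y down, z forward; pixel columns grow to the right and rows downward; lengths in m; the calibration is good to about 2 mm. A picture is of the moment at which its call begins. There is no depth.
- workorder.job_done(): hands the job in; it is judged then, once.
The state is a dict: "time": time; "q": joint angles; "qd": joint speeds; "joint_efforts": joint torques, N m; "ee_pos": TCP position; "tcp_rot": TCP orientation; "wrist_force": force on the tool from outside, world axes, zero at the start; "torque": the same for the moment, N m; "opening": finger opening in m; "grasp_force": force on a finger pad.
Only numpy, scipy, OpenCV 4.12 (cv2) and the standard library are available. Lean on these libraries where they do the work, as an engineer would, in place of code of your own. Each camera call takes 0.05 s, during which the arm holds its last target. There are 200 camera calls.

### The job

On the shop's sale table, slide the loose wooden display tray lengthways, far end first, under the empty one of the two bridge-shaped wooden stands, all the way in until it meets the low stop at the back, with its upright grip left sticking out in front, and let go. Leave the tray already under the other stand and the wooden trinket box where they are.

Things in the scene. Friction and masses are not known exactly. Their poses are not given: they have to be found in the camera images.
- tray: Loose shallow wooden tray ahead of the robot: 164 long (x), 80 wide (y), walls 26 high, ~350 g, 4 white chopstick rests fixed in it. Origin: centre of underside; x along its length to the far end (+82), z up. On the near end's solid lip stands a wooden grip, 24 (x) by 16 (y), from 26 up to 75 high, centred at x = -66, y = 0. Slides readily on the table when moved by the grip. (mm)
- stand_free: Empty fixed dark wood bridge, no floor, front (-x) open to the robot; on the left or right. 133 deep (x), 130 wide (y), 58 high; passage 104 wide, 45 high. Origin: centre of underside; front edge x = -66.5; stop rail 20 high at the back, inner face x = +53.5. Tray fully in: its origin at x = -28.5, y = 0 here, grip's centre 28 before the roof. 75 high vase on the roof at x = 25. (mm)
- home_tray: A tray of the same shape as the loose one, with blue ceramic knobs in it, already fully in under the other, identical stand (a small blue cup on that roof); only its front lip and grip show. Origin and axes as for the loose tray. To be left where it is.
- trinket_box: Closed wooden trinket box, 106 x 86 mm, 72 mm high with its lid, with an upright grip 30 mm high in the middle of the lid; too tall for the stands. It stands off to one side. Origin: centre of its underside. To be left where it is.
There are look-alikes about, which are no part of the job. Leave any turquoise or yellow look-alike of the tray alone.

How it is judged (in metres and radians):
At the end, for the whole second after the job is handed in: The loose tray lies flat under the empty stand, far end within 15 mm of the back stop, within 20 mm of the middle and 14 degrees of the stand's direction, at rest; the trinket box is within 30 mm and the other tray within 20 mm of their starts (x of tray in the frame of stand_free between -0.0435 and -0.0185 m and y of tray in the frame of stand_free between -0.02 and 0.02 m and angle between the x axis of tray and the x axis of stand_free, either way round below 0.25 rad and height (world z) of tray below 0.008 m and angle between tray's own z axis and vertical below 0.1 rad and linear speed of tray below 0.01 m/s and distance of trinket_box from where it was at the start of the episode below 0.03 m and distance of home_tray from where it was at the start of the episode below 0.02 m); the robot touches nothing.
It fails at once if the trinket box is shifted by more than 30 mm or tipped over (distance of trinket_box from where it was at the start of the episode above 0.03 m or angle between trinket_box's own z axis and vertical above 0.5 rad).
It fails at once if the tray already under the other stand is shifted by more than 20 mm (distance of home_tray from where it was at the start of the episode above 0.02 m).
It also fails if it takes over 35 s, if anything falls off the work surface, if the arm or the gripper's body presses on something with over 40 N, if the wrist force passes 120 N, or if a joint passes its speed limit or range.

## Working session

There is one attempt and no reset: what is moved stays moved. The work goes in short steps, Python scripts to look and compute and a shell command to move; the robot and the scene stay as the last step left them, time stands still between calls to the robot, and variables do not carry over. Pictures are saved under pics/ and viewed, at most 10 in all, crops included, and the job is handed in when it is done.

```bash
mkdir -p pics; cat > h.py <<'E'
import numpy as np, cv2
from workcell import telemetry, optics
def cam(n):
    c=optics.camera(n); return c
def px2w(c,u,v,z):
    K=np.array(c["K"]);k=c["k1"];E=np.array(c["extrinsics"])
    p=cv2.undistortPoints(np.array([[[u,v]]],float),K,np.array([k,0,0,0.])).ravel()
    d=E[:3,:3]@np.array([p[0],p[1],1]);o=E[:3,3]
    return o+d*(z-o[2])/d[2]
def w2px(c,P):
    E=np.linalg.inv(np.array(c["extrinsics"]));r,_=cv2.Rodrigues(E[:3,:3])
    return cv2.projectPoints(np.array(P,float).reshape(-1,1,3),r,E[:3,3],np.array(c["K"]),np.array([c["k1"],0,0,0.]))[0].reshape(-1,2)
E
python3 - <<'E'
from h import *
import pickle
d={}
for n in("top","scene"):
    c=cam(n);d[n]=c;cv2.imwrite(f"pics/{n}0.png",c["color"][:,:,::-1])
    print(n,np.array(c["extrinsics"]).round(3),c["k1"])
pickle.dump(d,open("c0.pkl","wb"))
print(telemetry.get_obs())
E
```

```text
top [[ 1.000e-03 -9.980e-01  6.300e-02  4.610e-01]
 [-1.000e+00 -1.000e-03  2.000e-03 -1.400e-02]
 [-2.000e-03 -6.300e-02 -9.980e-01  1.139e+00]
 [ 0.000e+00  0.000e+00  0.000e+00  1.000e+00]] -0.03582497994850942
scene [[-0.585  0.693 -0.422  1.091]
 [ 0.811  0.509 -0.288  0.351]
 [ 0.015 -0.511 -0.86   1.118]
 [ 0.     0.     0.     1.   ]] -0.10711712069728585
{'time': 0.1, 'q': array([-7.57448755e+01,  5.00822206e+00,  1.00397133e+01,  9.50984187e+01,
       -5.16243109e-04,  9.00007023e+01]), 'qd': array([ 0.059742  , -0.06019029,  0.20618938, -0.03454376,  0.07663385,
       -0.04258905]), 'joint_efforts': array([-1.38715848e-03, -5.21559370e+01,  4.65655839e+01,  1.60234346e-02,
       -4.44729233e-05,  8.21329138e-06]), 'ee_pos': array([ 0.1353821 , -0.53287896,  0.23065777]), 'tcp_rot': array([-1.79933073e+02,  5.17063143e-04,  1.42544228e+01]), 'wrist_force': array([1.07006424, 0.05611971, 0.02270714]), 'torque': array([ 0.02057058, -0.02901485, -0.0160901 ]), 'grasp_force': 0.0, 'opening': 0.08596229186429251}
```

View pics/top0.png

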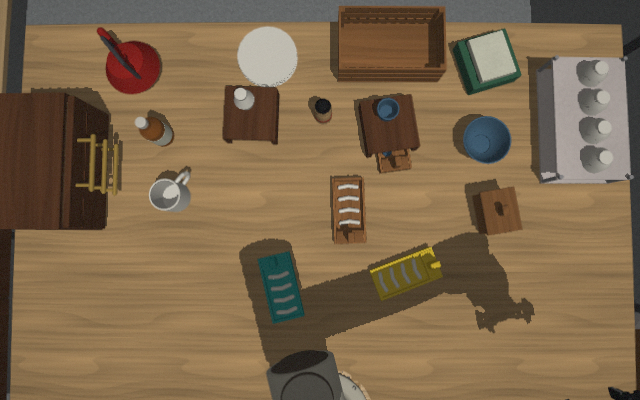

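View pics/scene0.png

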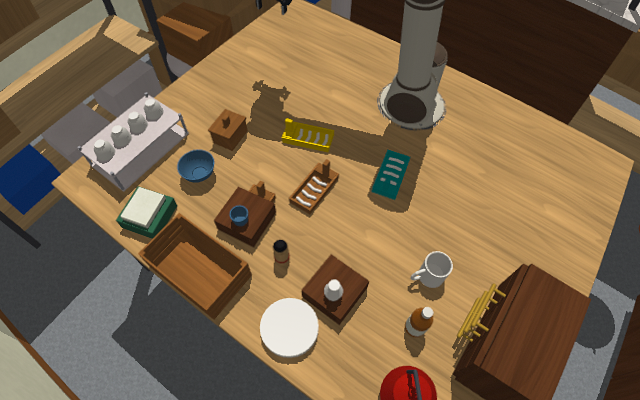

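The top view shows the loose tray at about (349,209) with its grip near (350,237). The empty stand with the white vase is at (251,113), the blue-cup stand at (389,125) and the box at (498,210). I'll enlarge it for corner measurement.

```bash
python3 - <<'E'
from h import *
import pickle
c=pickle.load(open("c0.pkl","rb"))["top"]
im=c["color"][75:255,210:410,::-1]
im=cv2.convertScaleAbs(im,alpha=1.8,beta=20)
im=cv2.resize(im,None,fx=4-0.7,fy=4-.7,interpolation=cv2.INTER_CUBIC)
cv2.imwrite("pics/crop0.png",im);print(im.shape)
E
```

```text
(594, 660, 3)
```

View pics/crop0.png

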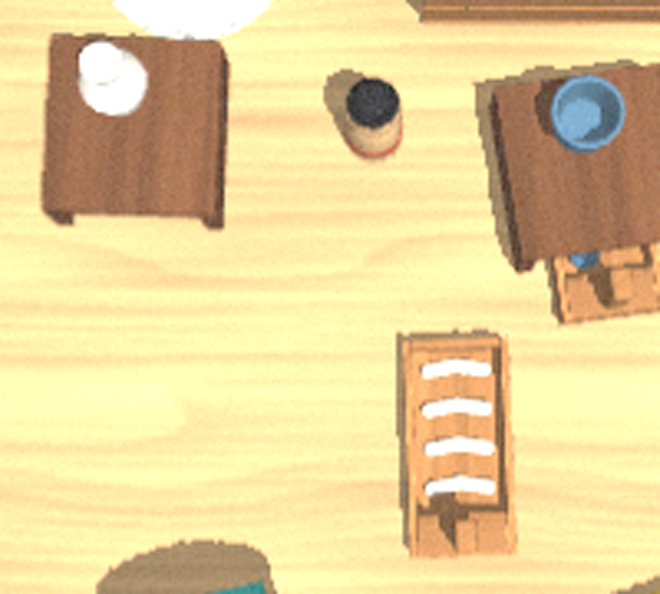

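Crop: the empty stand's roof corners are at crop px (43,213), (206,219), (220,42), (52,36). The tray rim corners are at (401,337), (505,337), (516,553), (411,555), and the grip top is around (467,530).

```bash
cat > m.py <<'E'
from h import *
import pickle
c=pickle.load(open("c0.pkl","rb"))["top"]
f=lambda u,v,z:px2w(c,u/3.3+210-.35,v/3.3+75-.35,z)
def rect(n,P,z):
    Q=np.array([f(*p,z)[:2] for p in P]) # FL FR BR BL
    print(n,"ctr",Q.mean(0).round(4),"sides",[round(np.linalg.norm(Q[i]-Q[i-1]),4) for i in range(4)])
    d=(Q[2]+Q[3]-Q[0]-Q[1]);print(" yaw x",np.degrees(np.arctan2(d[1],d[0])).round(2), Q.round(3).tolist())
    e=Q[0]+Q[3]-Q[1]-Q[2];print(" yaw y",np.degrees(np.arctan2(-e[0],e[1])).round(2))
rect("stand",[(43,213),(206,217),(222,42),(52,36)],.058)
rect("stand2",[(43,213),(217,219),(222,42),(52,36)],.058)
rect("tray",[(411,555),(516,553),(505,337),(401,335)],.026)
rect("home",[(522,262),(690,248),(665,65),(492,93)],.058)
# independent: scene view roof corners
s=pickle.load(open("c0.pkl","rb"))["scene"]
for p in [(302,287),(334,257),(368,285),(336,319)]: print(px2w(s,*p,.058).round(3))
for p in [(290,195),(307,210),(338,178),(321,165)]: print("t",px2w(s,*p,.026).round(3))
print("grip",px2w(s,325.5,163,.075).round(3), f(467,528,.075).round(3))
E
python3 m.py
```

```text
stand ctr [0.7562 0.1786] sides [np.float64(0.1345), np.float64(0.1213), np.float64(0.133), np.float64(0.1277)]
 yaw x -3.16 [[0.691, 0.243], [0.688, 0.122], [0.821, 0.111], [0.825, 0.239]]
 yaw y -1.86
stand2 ctr [0.7559 0.1766] sides [np.float64(0.1345), np.float64(0.1295), np.float64(0.1341), np.float64(0.1277)]
 yaw x -1.4 [[0.691, 0.243], [0.686, 0.114], [0.821, 0.111], [0.825, 0.239]]
 yaw y -2.14
tray ctr [ 0.5211 -0.0663] sides [np.float64(0.1663), np.float64(0.0789), np.float64(0.1633), np.float64(0.0788)]
 yaw x 2.65 [[0.438, -0.031], [0.44, -0.109], [0.603, -0.102], [0.604, -0.023]]
 yaw y 0.05
home ctr [ 0.7262 -0.1648] sides [np.float64(0.1291), np.float64(0.1249), np.float64(0.1392), np.float64(0.1312)]
 yaw x 8.22 [[0.654, -0.112], [0.665, -0.237], [0.803, -0.22], [0.782, -0.09]]
 yaw y 7.28
[0.815 0.111 0.058]
[0.695 0.13  0.058]
[0.707 0.25  0.058]
[0.833 0.233 0.058]
t [ 0.594 -0.105  0.026]
t [ 0.605 -0.031  0.026]
t [ 0.454 -0.021  0.026]
t [ 0.445 -0.094  0.026]
grip [ 0.459 -0.068  0.075] [ 0.458 -0.07   0.075]
```

```bash
python3 -m handwheel '[{"az":5.9,"jaw":1},{"az":5.85,"jaw":1},{"tx":0.0283,"ty":-0.0375,"jaw":1},{"tx":0.0283,"ty":-0.0375,"jaw":1},{"tx":0.0283,"ty":-0.0375,"jaw":1},{"tx":0.0283,"ty":-0.0375,"jaw":1},{"tx":0.0283,"ty":-0.0375,"jaw":1},{"tx":0.0283,"ty":-0.0375,"jaw":1},{"tx":0.0283,"ty":-0.0375,"jaw":1},{"tx":0.0283,"ty":-0.0375,"jaw":1}]' 40
python3 -m handwheel '[{"tx":0.0283,"ty":-0.0375,"jaw":1},{"tx":0.0283,"ty":-0.0375,"jaw":1},{"tx":0.0283,"ty":-0.0375,"jaw":1},{"tx":0.0283,"ty":-0.0375,"jaw":1},{"tz":0.0275,"jaw":1},{"tz":0.0275,"jaw":1},{"tz":0.0275,"jaw":1},{"tz":0.0275,"jaw":1},{"jaw":1},{"jaw":1}]'
python3 - <<'E'
from h import *
c=cam("scene")
im=cv2.convertScaleAbs(c["color"][110:230,250:410,::-1],alpha=1.5,beta=15)
cv2.imwrite("pics/s1.png",cv2.resize(im,None,fx=5,fy=5,interpolation=cv2.INTER_CUBIC))
import pickle;pickle.dump(c,open("c1.pkl","wb"))
E
```

```text
$[0]: bad value
$[0]: bad value
```

View pics/s1.png

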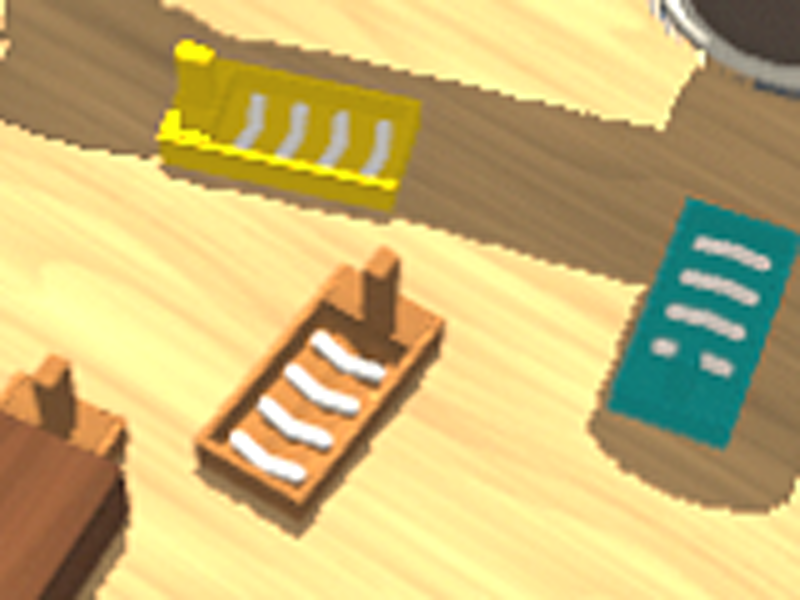

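The arm hasn't moved: both calls were refused, probably because every key is needed. The clear crop puts the loose tray's grip top at about crop (383,257) and its rim corners at (200,445), (300,500), (443,322), (345,270). That agrees with the top view.

```bash
python3 - <<'E'
from h import *
import pickle;c=pickle.load(open("c1.pkl","rb"))
for u,v,z in[(383,258,.075),(200,442,.026),(298,498,.026),(443,322,.026),(345,268,.026)]:print(px2w(c,u/5+249.6,v/5+109.6,z).round(4))
E
python3 -m handwheel '[{"tx":0,"ty":0,"tz":0,"ax":0,"ay":0,"az":5.9,"jaw":1},{"tx":0,"ty":0,"tz":0,"ax":0,"ay":0,"az":5.85,"jaw":1},{"tx":0.0283,"ty":-0.0375,"tz":0,"ax":0,"ay":0,"az":0,"jaw":1},{"tx":0.0283,"ty":-0.0375,"tz":0,"ax":0,"ay":0,"az":0,"jaw":1},{"tx":0.0283,"ty":-0.0375,"tz":0,"ax":0,"ay":0,"az":0,"jaw":1},{"tx":0.0283,"ty":-0.0375,"tz":0,"ax":0,"ay":0,"az":0,"jaw":1},{"tx":0.0283,"ty":-0.0375,"tz":0,"ax":0,"ay":0,"az":0,"jaw":1},{"tx":0.0283,"ty":-0.0375,"tz":0,"ax":0,"ay":0,"az":0,"jaw":1},{"tx":0.0283,"ty":-0.0375,"tz":0,"ax":0,"ay":0,"az":0,"jaw":1},{"tx":0.0283,"ty":-0.0375,"tz":0,"ax":0,"ay":0,"az":0,"jaw":1}]' 40
```

```text
[ 0.4522 -0.0698  0.075 ]
[ 0.6028 -0.0991  0.026 ]
[ 0.5989 -0.027   0.026 ]
[ 0.4405 -0.0295  0.026 ]
[ 0.4433 -0.1047  0.026 ]
time: 1.4
ee_pos: [0.3491, -0.2221, 0.2312]
tcp_rot: [180.0, -0.0, 2.5]
wrist_force: [0.1, -0.9, 0.1]
opening: 0.0856
grasp_force: 0.0
```

```bash
python3 -m handwheel '[{"tx":0.028,"ty":-0.037,"tz":0,"ax":0,"ay":0,"az":0,"jaw":1},{"tx":0.028,"ty":-0.037,"tz":0,"ax":0,"ay":0,"az":0,"jaw":1},{"tx":0.028,"ty":-0.037,"tz":0,"ax":0,"ay":0,"az":0,"jaw":1},{"tx":0.028,"ty":-0.037,"tz":0,"ax":0,"ay":0,"az":0,"jaw":1},{"tx":0,"ty":0,"tz":0.028,"ax":0,"ay":0,"az":0,"jaw":1},{"tx":0,"ty":0,"tz":0.028,"ax":0,"ay":0,"az":0,"jaw":1},{"tx":0,"ty":0,"tz":0.028,"ax":0,"ay":0,"az":0,"jaw":1},{"tx":0,"ty":0,"tz":0.028,"ax":0,"ay":0,"az":0,"jaw":1},{"tx":0,"ty":0,"tz":0.012,"ax":0,"ay":0,"az":0,"jaw":1},{"tx":0,"ty":0,"tz":0,"ax":0,"ay":0,"az":0,"jaw":1}]'
python3 - <<'E'
from h import *
c=cam("scene")
im=cv2.convertScaleAbs(c["color"][110:230,250:410,::-1],alpha=1.5,beta=15)
cv2.imwrite("pics/s2.png",cv2.resize(im,None,fx=5,fy=5,interpolation=cv2.INTER_CUBIC))
E
```

```text
time: 2.65
ee_pos: [0.4536, -0.0707, 0.107]
tcp_rot: [-180.0, 0.1, 2.5]
wrist_force: [-0.5, 0.3, 0.8]
opening: 0.0855
grasp_force: 0.0
```

View pics/s2.png

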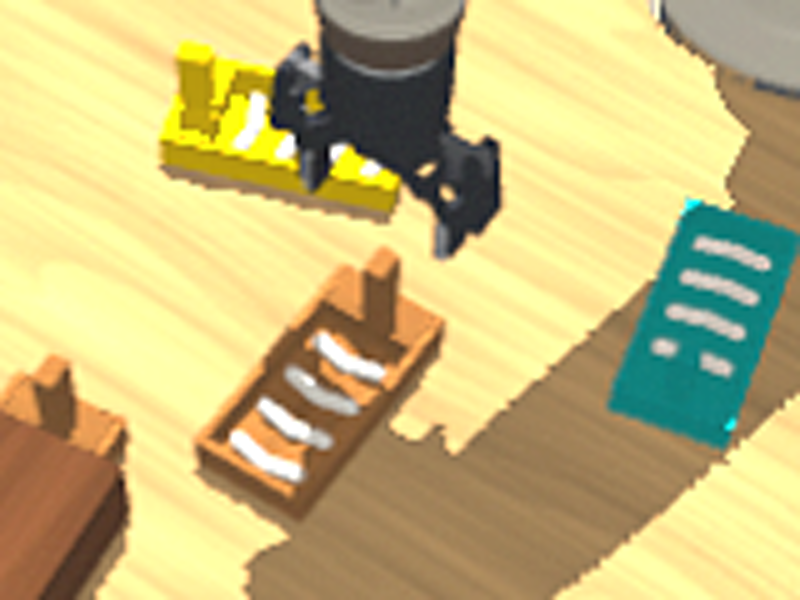

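The fingertips at crop (313,185) and (443,255) straddle the grip, with their middle directly above its top. I'll descend and close.

```bash
python3 -m handwheel '[{"tx":0,"ty":0,"tz":0.024,"ax":0,"ay":0,"az":0,"jaw":1},{"tx":0,"ty":0,"tz":0.024,"ax":0,"ay":0,"az":0,"jaw":1},{"tx":0,"ty":0,"tz":0.022,"ax":0,"ay":0,"az":0,"jaw":1},{"tx":0,"ty":0,"tz":0,"ax":0,"ay":0,"az":0,"jaw":1},{"tx":0,"ty":0,"tz":0,"ax":0,"ay":0,"az":0,"jaw":-1},{"tx":0,"ty":0,"tz":0,"ax":0,"ay":0,"az":0,"jaw":-1},{"tx":0,"ty":0,"tz":0,"ax":0,"ay":0,"az":0,"jaw":-1},{"tx":0,"ty":0,"tz":0,"ax":0,"ay":0,"az":0,"jaw":-1},{"tx":0,"ty":0,"tz":0,"ax":0,"ay":0,"az":0,"jaw":-1},{"tx":0,"ty":0,"tz":0,"ax":0,"ay":0,"az":0,"jaw":-1}]' 60
```

```text
time: 3.95
ee_pos: [0.4542, -0.0707, 0.0378]
tcp_rot: [180.0, -0.0, 2.5]
wrist_force: [-1.4, 1.2, 5.7]
opening: 0.0152
grasp_force: 59.5
```

```bash
python3 -m handwheel '[{"tx":0.0195,"ty":-0.011,"tz":0,"ax":0,"ay":0,"az":0,"jaw":-1},{"tx":0.0195,"ty":-0.011,"tz":0,"ax":0,"ay":0,"az":0,"jaw":-1},{"tx":0,"ty":-0.02,"tz":0,"ax":0,"ay":0,"az":2.25,"jaw":-1},{"tx":0,"ty":-0.02,"tz":0,"ax":0,"ay":0,"az":2.25,"jaw":-1},{"tx":-0.001,"ty":-0.032,"tz":0,"ax":0,"ay":0,"az":0,"jaw":-1},{"tx":-0.001,"ty":-0.032,"tz":0,"ax":0,"ay":0,"az":0,"jaw":-1},{"tx":-0.001,"ty":-0.032,"tz":0,"ax":0,"ay":0,"az":0,"jaw":-1},{"tx":-0.001,"ty":-0.032,"tz":0,"ax":0,"ay":0,"az":0,"jaw":-1},{"tx":-0.001,"ty":-0.032,"tz":0,"ax":0,"ay":0,"az":0,"jaw":-1},{"tx":-0.001,"ty":-0.02,"tz":0,"ax":0,"ay":0,"az":0,"jaw":-1}]' 60
python3 - <<'E'
from h import *
import pickle
c=cam("top");pickle.dump(c,open("c2.pkl","wb"))
im=cv2.convertScaleAbs(c["color"][80:260,190:370,::-1],alpha=1.8,beta=20)
cv2.imwrite("pics/t3.png",cv2.resize(im,None,fx=3.3,fy=3.3,interpolation=cv2.INTER_CUBIC))
E
```

```text
time: 5.2
ee_pos: [0.4837, 0.0729, 0.0429]
tcp_rot: [-175.6, 0.1, 6.1]
wrist_force: [-0.0, 0.2, -4.6]
opening: 0.0154
grasp_force: 58.6
```

View pics/t3.png

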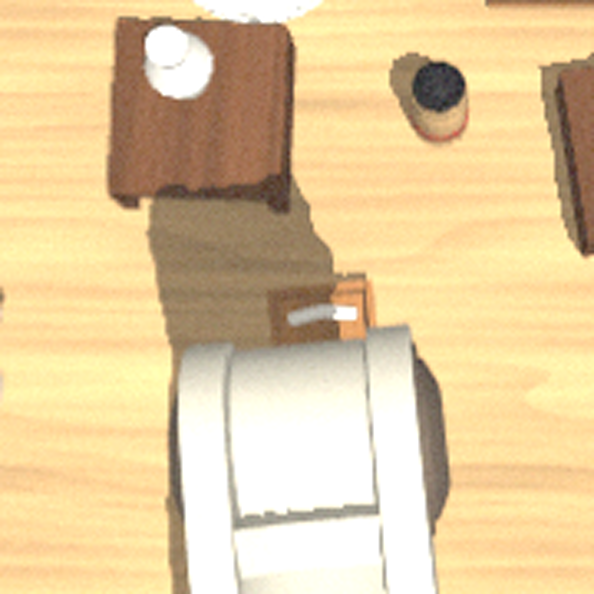

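The tray is gripped and turned, with its far edge at crop (268–373, 280). But the pose fell short (y 0.073) and the tool has rolled 4.4°. I'll check the joints.

```bash
python3 - <<'E'
from h import *
o=telemetry.get_obs()
for k in("q","qd","ee_pos","tcp_rot","wrist_force","torque","joint_efforts"):print(k,np.round(o[k],4))
E
python3 -m handwheel '[{"tx":0,"ty":0,"tz":0,"ax":0,"ay":0,"az":0,"jaw":-1},{"tx":0,"ty":0,"tz":0,"ax":0,"ay":0,"az":0,"jaw":-1},{"tx":0,"ty":0,"tz":0,"ax":0,"ay":0,"az":0,"jaw":-1},{"tx":0,"ty":0,"tz":0,"ax":0,"ay":0,"az":0,"jaw":-1},{"tx":0,"ty":0,"tz":0,"ax":0,"ay":0,"az":0,"jaw":-1},{"tx":0,"ty":0,"tz":0,"ax":0,"ay":0,"az":0,"jaw":-1},{"tx":0,"ty":0,"tz":0,"ax":0,"ay":0,"az":0,"jaw":-1},{"tx":0,"ty":0,"tz":0,"ax":0,"ay":0,"az":0,"jaw":-1},{"tx":0,"ty":0,"tz":0,"ax":0,"ay":0,"az":0,"jaw":-1},{"tx":0,"ty":0,"tz":0,"ax":0,"ay":0,"az":0,"jaw":-1}]' 60
```

```text
q [  6.0603  -2.6009 -18.5764  74.1328   4.4229 179.938 ]
qd [-1.1924 -0.0932  0.0647 -0.2828 -1.1198  0.0203]
ee_pos [0.4838 0.0735 0.0431]
tcp_rot [-1.75577e+02  1.03500e-01  6.12210e+00]
wrist_force [ 0.7999  1.3773 -4.0238]
torque [0.0236 0.1864 0.0445]
joint_efforts [-1.40400e+00 -4.46161e+01  4.77464e+01 -2.50100e-01 -1.86000e-02
 -7.40000e-03]
time: 6.5
ee_pos: [0.4844, 0.0719, 0.0434]
tcp_rot: [-175.7, 0.0, 6.0]
wrist_force: [-0.1, 0.2, -4.3]
opening: 0.0155
grasp_force: 58.6
```

Joint 6 hit its 180° limit (tool yaw = q1 + 180 − q6). The final pose needs the half-turn grasp. I'll set the tray flat, release, lift, turn 180° and regrasp.

```bash
python3 -m handwheel '[{"tx":0,"ty":0,"tz":0,"ax":0,"ay":0,"az":-2.5,"jaw":-1},{"tx":0,"ty":0,"tz":0.0,"ax":-2.1,"ay":0,"az":-2.5,"jaw":-1},{"tx":0,"ty":0,"tz":0.002,"ax":-2.2,"ay":0,"az":0,"jaw":-1},{"tx":0,"ty":0,"tz":0.002,"ax":0,"ay":0,"az":0,"jaw":-1},{"tx":0,"ty":0,"tz":0,"ax":0,"ay":0,"az":0,"jaw":-1},{"tx":0,"ty":0,"tz":0,"ax":0,"ay":0,"az":0,"jaw":-1},{"tx":0,"ty":0,"tz":0,"ax":0,"ay":0,"az":0,"jaw":-1},{"tx":0,"ty":0,"tz":0,"ax":0,"ay":0,"az":0,"jaw":-1},{"tx":0,"ty":0,"tz":0,"ax":0,"ay":0,"az":0,"jaw":-1},{"tx":0,"ty":0,"tz":0,"ax":0,"ay":0,"az":0,"jaw":-1}]'
python3 -c "
from h import *
print(np.round(telemetry.get_obs()['q'],2))"
```

```text
time: 7.75
ee_pos: [0.4845, 0.0719, 0.0394]
tcp_rot: [-180.0, -0.3, 11.0]
wrist_force: [0.3, -0.0, -4.2]
opening: 0.0154
grasp_force: 58.7
[ 8.4200e+00 -2.8000e+00 -1.9090e+01  7.3420e+01  3.0000e-02  1.7746e+02]
```

```bash
python3 -m handwheel '[{"tx":0,"ty":0,"tz":0.0016,"ax":0,"ay":0,"az":0,"jaw":-1},{"tx":0,"ty":0,"tz":0,"ax":0,"ay":0,"az":0,"jaw":1},{"tx":0,"ty":0,"tz":0,"ax":0,"ay":0,"az":0,"jaw":1},{"tx":0,"ty":0,"tz":0,"ax":0,"ay":0,"az":0,"jaw":1},{"tx":0,"ty":0,"tz":0,"ax":0,"ay":0,"az":0,"jaw":1},{"tx":0,"ty":0,"tz":-0.02,"ax":0,"ay":0,"az":0,"jaw":1},{"tx":0,"ty":0,"tz":-0.025,"ax":0,"ay":0,"az":0,"jaw":1},{"tx":0,"ty":0,"tz":-0.03,"ax":0,"ay":0,"az":0,"jaw":1},{"tx":0,"ty":0,"tz":0,"ax":0,"ay":0,"az":-10.6,"jaw":1},{"tx":0,"ty":0,"tz":0,"ax":0,"ay":0,"az":-10.6,"jaw":1}]'
python3 -m handwheel '[{"tx":0,"ty":0,"tz":0,"ax":0,"ay":0,"az":-10.6,"jaw":1},{"tx":0,"ty":0,"tz":0,"ax":0,"ay":0,"az":-10.6,"jaw":1},{"tx":0,"ty":0,"tz":0,"ax":0,"ay":0,"az":-10.6,"jaw":1},{"tx":0,"ty":0,"tz":0,"ax":0,"ay":0,"az":-10.6,"jaw":1},{"tx":0,"ty":0,"tz":0,"ax":0,"ay":0,"az":-10.6,"jaw":1},{"tx":0,"ty":0,"tz":0,"ax":0,"ay":0,"az":-10.6,"jaw":1},{"tx":0,"ty":0,"tz":0,"ax":0,"ay":0,"az":-10.6,"jaw":1},{"tx":0,"ty":0,"tz":0,"ax":0,"ay":0,"az":-10.6,"jaw":1},{"tx":0,"ty":0,"tz":0,"ax":0,"ay":0,"az":-10.6,"jaw":1},{"tx":0,"ty":0,"tz":0,"ax":0,"ay":0,"az":-10.6,"jaw":1}]'
python3 -c "
from h import *
print(np.round(telemetry.get_obs()['q'],2))
c=cam('scene')
import pickle;pickle.dump(c,open('c3.pkl','wb'))
im=cv2.convertScaleAbs(c['color'][140:320,260:420,::-1],alpha=1.5,beta=15)
cv2.imwrite('pics/s4.png',cv2.resize(im,None,fx=3.3,fy=3.3,interpolation=cv2.INTER_CUBIC))"
```

```text
time: 9.0
ee_pos: [0.4844, 0.0719, 0.1133]
tcp_rot: [179.9, -0.3, 32.5]
wrist_force: [-0.3, 0.6, -0.2]
opening: 0.0853
grasp_force: 0.0
time: 10.25
ee_pos: [0.4841, 0.0718, 0.1129]
tcp_rot: [179.8, 0.2, 138.5]
wrist_force: [-1.0, 0.5, -0.9]
opening: 0.0859
grasp_force: 0.0
[ 8.420e+00 -4.310e+00 -1.234e+01  8.167e+01  3.000e-02  4.991e+01]
```

View pics/s4.png

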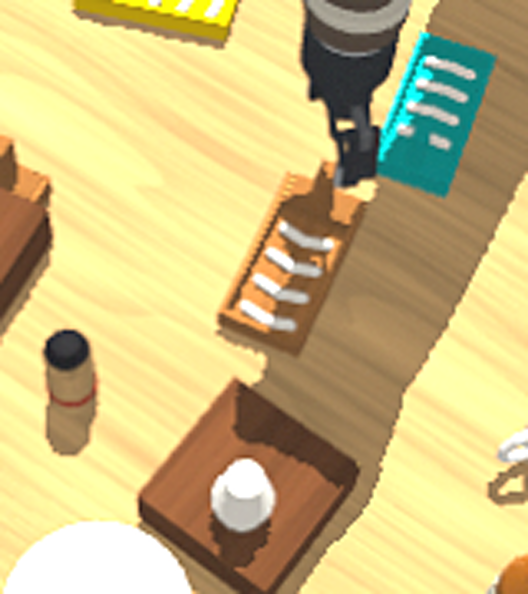

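The tray lies flat with its grip at about crop (328,185), under the gripper. I'll finish the turn, descend and close.

```bash
python3 -m handwheel '[{"tx":0,"ty":0,"tz":0,"ax":0,"ay":0,"az":-10.5,"jaw":1},{"tx":0,"ty":0,"tz":0,"ax":0,"ay":0,"az":-10.5,"jaw":1},{"tx":0,"ty":0,"tz":0,"ax":0,"ay":0,"az":-10.5,"jaw":1},{"tx":0,"ty":0,"tz":0,"ax":0,"ay":0,"az":-10.5,"jaw":1},{"tx":0,"ty":0,"tz":0,"ax":0,"ay":0,"az":-10.5,"jaw":1},{"tx":0,"ty":0,"tz":0.026,"ax":0,"ay":0,"az":0,"jaw":1},{"tx":0,"ty":0,"tz":0.026,"ax":0,"ay":0,"az":0,"jaw":1},{"tx":0,"ty":0,"tz":0.023,"ax":0,"ay":0,"az":0,"jaw":1},{"tx":0,"ty":0,"tz":0,"ax":0,"ay":0,"az":0,"jaw":-1},{"tx":0,"ty":0,"tz":0,"ax":0,"ay":0,"az":0,"jaw":-1}]' 60
python3 -m handwheel '[{"tx":0,"ty":0,"tz":0,"ax":0,"ay":0,"az":0,"jaw":-1},{"tx":0,"ty":0,"tz":0,"ax":0,"ay":0,"az":0,"jaw":-1},{"tx":0,"ty":0,"tz":0,"ax":0,"ay":0,"az":0,"jaw":-1},{"tx":0,"ty":0,"tz":0,"ax":0,"ay":0,"az":0,"jaw":-1},{"tx":0,"ty":0,"tz":0,"ax":0,"ay":0,"az":2.2,"jaw":-1},{"tx":0,"ty":0,"tz":0,"ax":0,"ay":0,"az":2.2,"jaw":-1},{"tx":0,"ty":0,"tz":0,"ax":0,"ay":0,"az":2.2,"jaw":-1},{"tx":0,"ty":0,"tz":0,"ax":0,"ay":0,"az":2.2,"jaw":-1},{"tx":0,"ty":0,"tz":0,"ax":0,"ay":0,"az":2.2,"jaw":-1},{"tx":0,"ty":0,"tz":0,"ax":0,"ay":0,"az":2.2,"jaw":-1}]' 60
```

```text
time: 11.55
ee_pos: [0.4849, 0.072, 0.0388]
tcp_rot: [180.0, 0.3, -169.4]
wrist_force: [0.5, 0.1, -0.5]
opening: 0.0513
grasp_force: 0.0
time: 12.8
ee_pos: [0.4855, 0.072, 0.0388]
tcp_rot: [179.9, 0.4, 177.4]
wrist_force: [1.8, -0.1, 4.5]
opening: 0.0155
grasp_force: 59.6
```

```bash
python3 -m handwheel '[{"tx":0,"ty":0.0165,"tz":0,"ax":0,"ay":0,"az":0,"jaw":-1},{"tx":0,"ty":0.0165,"tz":0,"ax":0,"ay":0,"az":0,"jaw":-1},{"tx":0,"ty":0.0165,"tz":0,"ax":0,"ay":0,"az":0,"jaw":-1},{"tx":0,"ty":0.0165,"tz":0,"ax":0,"ay":0,"az":0,"jaw":-1},{"tx":0,"ty":0.0165,"tz":0,"ax":0,"ay":0,"az":0,"jaw":-1},{"tx":0,"ty":0.0165,"tz":0,"ax":0,"ay":0,"az":0,"jaw":-1},{"tx":0,"ty":0.016,"tz":0,"ax":0,"ay":0,"az":0,"jaw":-1},{"tx":-0.01,"ty":0,"tz":0,"ax":0,"ay":0,"az":0,"jaw":-1},{"tx":-0.02,"ty":0,"tz":0,"ax":0,"ay":0,"az":0,"jaw":-1},{"tx":0,"ty":0,"tz":0,"ax":0,"ay":0,"az":0,"jaw":-1}]' 60
python3 -c "
from h import *
o=telemetry.get_obs();print(np.round(o['q'],2),o['ee_pos'],o['tcp_rot'])
import pickle
d={n:cam(n) for n in('top','scene')};pickle.dump(d,open('c4.pkl','wb'))
a=cv2.convertScaleAbs(d['scene']['color'][160:320,280:400,::-1],alpha=1.5,beta=15)
b=cv2.convertScaleAbs(d['top']['color'][80:240,200:320,::-1],alpha=1.8,beta=20)
cv2.imwrite('pics/st5.png',cv2.resize(np.hstack([a,b]),None,fx=3.3,fy=3.3,interpolation=cv2.INTER_CUBIC))"
```

```text
time: 14.05
ee_pos: [0.5211, 0.1859, 0.0389]
tcp_rot: [179.9, 0.4, 177.5]
wrist_force: [4.9, 2.2, 7.7]
opening: 0.0154
grasp_force: 60.1
[ 1.965e+01  5.700e+00 -1.048e+01  7.340e+01 -4.000e-02  2.220e+01] [0.52108376 0.18590283 0.03886704] [179.87397641   0.41006769 177.45213381]
```

View pics/st5.png

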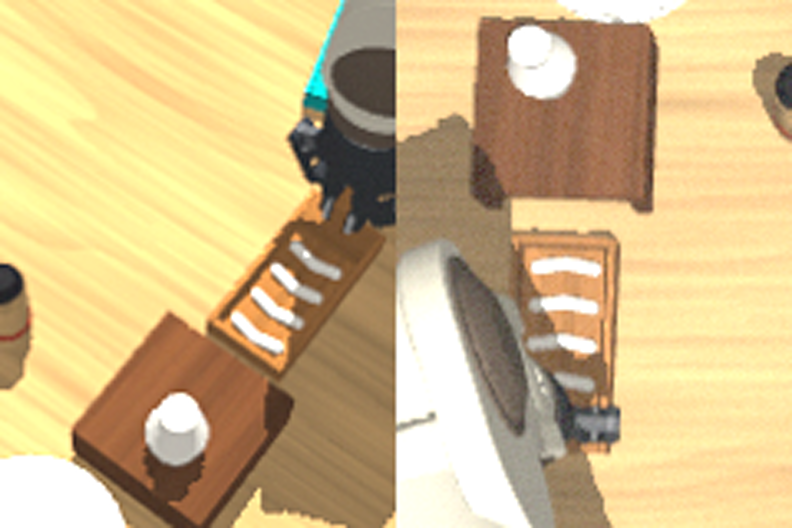

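Right panel: tray far rim corners at (514,235) and (617,237), pointing squarely at the stand. The stand's left roof edge runs from (473,197) to (480,18), with the foot of the right leg at (652,211).

```bash
python3 -c "
from h import *
import pickle
c=pickle.load(open('c4.pkl','rb'))['top'];s=pickle.load(open('c4.pkl','rb'))['scene']
f=lambda u,v,z:px2w(c,(u-396)/3.3+199.65,v/3.3+79.65,z).round(4)
g=lambda u,v,z:px2w(s,u/3.3+279.65,v/3.3+159.65,z).round(4)
print('roof FL,BL',f(473,197,.058),f(480,18,.058))
print('foot FR',f(652,211,0),'foot FL inner/outer',f(476,206,0),f(505,207,0))
print('tray',f(514,235,.026),f(617,237,.026))
print('scene roof FR? ',g(170,315,.058),g(293,400,.058),g(75,432,.058),g(203,525,.058))
print('scene tray',g(209,325,.026),g(281,375,.026))
"
```

```text
roof FL,BL [0.6907 0.2422 0.058 ] [0.8266 0.2395 0.058 ]
foot FR [0.6918 0.1156 0.    ] foot FL inner/outer [0.6959 0.2534 0.    ] [0.695  0.2307 0.    ]
tray [0.6681 0.2178 0.026 ] [0.6665 0.1392 0.026 ]
scene roof FR?  [0.6945 0.1201 0.058 ] [0.6969 0.2443 0.058 ] [0.8227 0.1172 0.058 ] [0.8243 0.243  0.058 ]
scene tray [0.6704 0.1456 0.026 ] [0.6722 0.2208 0.026 ]
```

```bash
python3 -m handwheel '[{"tx":-0.008,"ty":0,"tz":0,"ax":0,"ay":0,"az":-1,"jaw":-1},{"tx":-0.013,"ty":0,"tz":0,"ax":0,"ay":0,"az":0,"jaw":-1},{"tx":-0.014,"ty":0,"tz":0,"ax":0,"ay":0,"az":0,"jaw":-1},{"tx":-0.014,"ty":0,"tz":0,"ax":0,"ay":0,"az":0,"jaw":-1},{"tx":-0.014,"ty":0,"tz":0,"ax":0,"ay":0,"az":0,"jaw":-1},{"tx":-0.014,"ty":0,"tz":0,"ax":0,"ay":0,"az":0,"jaw":-1},{"tx":-0.014,"ty":0,"tz":0,"ax":0,"ay":0,"az":0,"jaw":-1},{"tx":-0.014,"ty":0,"tz":0,"ax":0,"ay":0,"az":0,"jaw":-1},{"tx":-0.014,"ty":0,"tz":0,"ax":0,"ay":0,"az":0,"jaw":-1},{"tx":-0.006,"ty":0,"tz":0,"ax":0,"ay":0,"az":0,"jaw":-1}]' 60
```

```text
time: 15.4
ee_pos: [0.6435, 0.182, 0.0389]
tcp_rot: [179.9, 0.2, 178.5]
wrist_force: [-6.9, 0.5, 8.0]
opening: 0.0155
grasp_force: 60.1
```

```bash
python3 -m handwheel '[{"tx":-0.002,"ty":0,"tz":0,"ax":0,"ay":0,"az":0,"jaw":-1},{"tx":-0.002,"ty":0,"tz":0,"ax":0,"ay":0,"az":0,"jaw":-1},{"tx":-0.002,"ty":0,"tz":0,"ax":0,"ay":0,"az":0,"jaw":-1},{"tx":-0.002,"ty":0,"tz":0,"ax":0,"ay":0,"az":0,"jaw":-1},{"tx":-0.002,"ty":0,"tz":0,"ax":0,"ay":0,"az":0,"jaw":-1},{"tx":-0.002,"ty":0,"tz":0,"ax":0,"ay":0,"az":0,"jaw":-1},{"tx":-0.002,"ty":0,"tz":0,"ax":0,"ay":0,"az":0,"jaw":-1},{"tx":0,"ty":0,"tz":0,"ax":0,"ay":0,"az":0,"jaw":-1},{"tx":0,"ty":0,"tz":0,"ax":0,"ay":0,"az":0,"jaw":-1},{"tx":0,"ty":0,"tz":0,"ax":0,"ay":0,"az":0,"jaw":-1}]' 60
python3 -m handwheel '[{"tx":-0.001,"ty":0,"tz":0,"ax":0,"ay":0,"az":0,"jaw":-1},{"tx":-0.001,"ty":0,"tz":0,"ax":0,"ay":0,"az":0,"jaw":-1},{"tx":-0.001,"ty":0,"tz":0,"ax":0,"ay":0,"az":0,"jaw":-1},{"tx":-0.001,"ty":0,"tz":0,"ax":0,"ay":0,"az":0,"jaw":-1},{"tx":0,"ty":0,"tz":0,"ax":0,"ay":0,"az":0,"jaw":-1},{"tx":0,"ty":0,"tz":0,"ax":0,"ay":0,"az":0,"jaw":-1},{"tx":0,"ty":0,"tz":0,"ax":0,"ay":0,"az":0,"jaw":-1},{"tx":0,"ty":0,"tz":0,"ax":0,"ay":0,"az":0,"jaw":-1},{"tx":0,"ty":0,"tz":0,"ax":0,"ay":0,"az":0,"jaw":-1},{"tx":0,"ty":0,"tz":0,"ax":0,"ay":0,"az":0,"jaw":-1}]' 60
```

```text
time: 16.65
ee_pos: [0.6572, 0.1817, 0.0388]
tcp_rot: [179.9, 0.2, 178.5]
wrist_force: [-4.5, 1.1, 5.0]
opening: 0.0157
grasp_force: 59.8
time: 17.9
ee_pos: [0.6613, 0.1816, 0.0389]
tcp_rot: [179.9, 0.2, 178.5]
wrist_force: [-3.5, 0.2, 4.4]
opening: 0.0153
grasp_force: 59.8
```

```bash
python3 -m handwheel '[{"tx":-0.001,"ty":0,"tz":0,"ax":0,"ay":0,"az":0,"jaw":-1},{"tx":-0.001,"ty":0,"tz":0,"ax":0,"ay":0,"az":0,"jaw":-1},{"tx":-0.001,"ty":0,"tz":0,"ax":0,"ay":0,"az":0,"jaw":-1},{"tx":-0.001,"ty":0,"tz":0,"ax":0,"ay":0,"az":0,"jaw":-1},{"tx":-0.001,"ty":0,"tz":0,"ax":0,"ay":0,"az":0,"jaw":-1},{"tx":0,"ty":0,"tz":0,"ax":0,"ay":0,"az":0,"jaw":-1},{"tx":0,"ty":0,"tz":0,"ax":0,"ay":0,"az":0,"jaw":-1},{"tx":0,"ty":0,"tz":0,"ax":0,"ay":0,"az":0,"jaw":-1},{"tx":0,"ty":0,"tz":0,"ax":0,"ay":0,"az":0,"jaw":-1},{"tx":0,"ty":0,"tz":0,"ax":0,"ay":0,"az":0,"jaw":-1}]' 60
python3 -c "
from h import *
import pickle
d={n:cam(n) for n in('top','scene')};pickle.dump(d,open('c5.pkl','wb'))
a=cv2.convertScaleAbs(d['scene']['color'][180:340,280:400,::-1],alpha=1.5,beta=15)
b=cv2.convertScaleAbs(d['top']['color'][80:240,200:320,::-1],alpha=1.8,beta=20)
cv2.imwrite('pics/st6.png',cv2.resize(np.hstack([a,b]),None,fx=3.3,fy=3.3,interpolation=cv2.INTER_CUBIC))"
```

```text
time: 19.15
ee_pos: [0.6647, 0.1816, 0.0389]
tcp_rot: [179.9, 0.0, 178.5]
wrist_force: [-13.2, 0.2, 8.7]
opening: 0.0153
grasp_force: 60.4
```

View pics/st6.png

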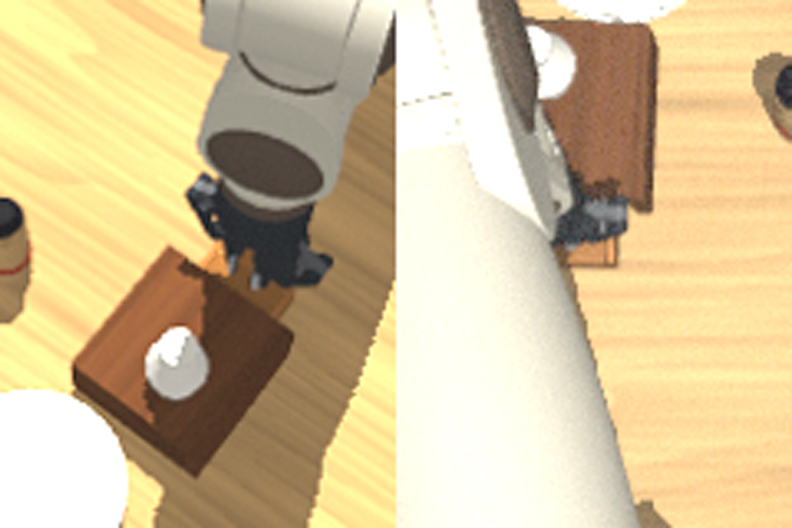

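The tray is under the stand with its grip in front of the roof. Contact force (13 N) came at x = 0.665, against 0.664 expected. I'll release and rise.

```bash
python3 -m handwheel '[{"tx":0,"ty":0,"tz":0,"ax":0,"ay":0,"az":0,"jaw":0.5},{"tx":0,"ty":0,"tz":0,"ax":0,"ay":0,"az":0,"jaw":0.5},{"tx":0,"ty":0,"tz":0,"ax":0,"ay":0,"az":0,"jaw":0.5},{"tx":0,"ty":0,"tz":0,"ax":0,"ay":0,"az":0,"jaw":0.5},{"tx":0,"ty":0,"tz":-0.015,"ax":0,"ay":0,"az":0,"jaw":0.5},{"tx":0,"ty":0,"tz":-0.02,"ax":0,"ay":0,"az":0,"jaw":0.5},{"tx":0,"ty":0,"tz":-0.03,"ax":0,"ay":0,"az":0,"jaw":0.5},{"tx":0.03,"ty":0,"tz":-0.03,"ax":0,"ay":0,"az":0,"jaw":0.5},{"tx":0.06,"ty":0,"tz":0,"ax":0,"ay":0,"az":0,"jaw":0.5},{"tx":0.06,"ty":0,"tz":0,"ax":0,"ay":0,"az":0,"jaw":0.5}]'
python3 -m handwheel '[{"tx":0.05,"ty":0,"tz":0,"ax":0,"ay":0,"az":0,"jaw":0.5},{"tx":0.05,"ty":0,"tz":0,"ax":0,"ay":0,"az":0,"jaw":0.5},{"tx":0.04,"ty":0,"tz":0,"ax":0,"ay":0,"az":0,"jaw":0.5},{"tx":0,"ty":0,"tz":0,"ax":0,"ay":0,"az":0,"jaw":0.5},{"tx":0,"ty":0,"tz":0,"ax":0,"ay":0,"az":0,"jaw":0.5},{"tx":0,"ty":0,"tz":0,"ax":0,"ay":0,"az":0,"jaw":0.5},{"tx":0,"ty":0,"tz":0,"ax":0,"ay":0,"az":0,"jaw":0.5},{"tx":0,"ty":0,"tz":0,"ax":0,"ay":0,"az":0,"jaw":0.5},{"tx":0,"ty":0,"tz":0,"ax":0,"ay":0,"az":0,"jaw":0.5},{"tx":0,"ty":0,"tz":0,"ax":0,"ay":0,"az":0,"jaw":0.5}]'
python3 -c "
from h import *
d={n:cam(n) for n in('top','scene')}
a=cv2.convertScaleAbs(d['scene']['color'][180:340,280:400,::-1],alpha=1.5,beta=15)
b=cv2.convertScaleAbs(d['top']['color'][80:240,200:320,::-1],alpha=1.8,beta=20)
cv2.imwrite('pics/st7.png',cv2.resize(np.hstack([a,b]),None,fx=3.3,fy=3.3,interpolation=cv2.INTER_CUBIC))"
```

```text
time: 20.5
ee_pos: [0.5162, 0.1854, 0.1353]
tcp_rot: [179.9, 0.4, 178.4]
wrist_force: [-0.1, 0.4, 1.4]
opening: 0.0637
grasp_force: 0.0
time: 21.75
ee_pos: [0.3771, 0.189, 0.1324]
tcp_rot: [179.9, 0.3, 178.5]
wrist_force: [0.4, 0.1, 0.5]
opening: 0.0639
grasp_force: 0.0
```

View pics/st7.png

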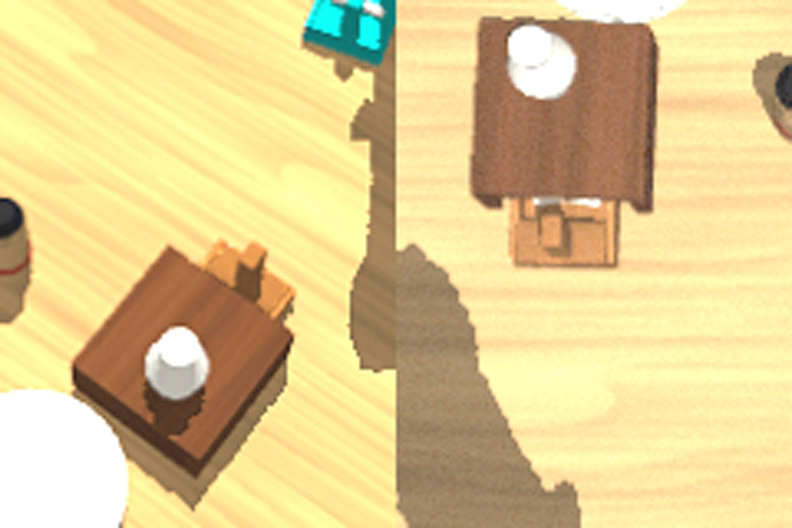

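The tray sits in the stand with only its lip and grip showing; the near edge at crop row 266 is x ≈ 0.645, against 0.648 expected. The arm is clear.

```bash
python3 -c "
from workcell import workorder
print(workorder.job_done())"
```

```text
the job is handed in; nothing more can be done
None
```

The job is handed in: the loose tray is under the empty stand against the back stop, its grip sticking out in front and the gripper clear. The arm never went near the trinket box or the other tray; I took no final close look at those two, and the hand-in returned no verdict.

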